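Check an index gear's bore with the go plug gauge

ROBOT

A 6-joint arm with a two-finger parallel gripper is mounted at the origin on a cart in front of the work surface, level with it; the furniture and walls round the work are solid. World frame = base frame: x ahead of the robot, y to its left, z up, the work surface at z = 0. Lengths are in m, angles in rad, forces in N, time in s.
With the tool pointing down it reaches from about 0.35 to 0.975 m from the base axis. Payload 4.9 kg.
Tool frame: the origin (TCP) lies at the very end of the fingers, on their centre line; the grasp point (between the pads) lies 19 mm behind it (ctrl.grip_point_offset is the distance from the TCP to the grasp point, in m); z points along the fingers, y is the line along which they close (so a half turn about z gives the same grasp; the last joint's range is limited). The gripper opens to 85 mm and grips with 20 to 120 N. Pads are 22 mm wide; open, the fingers measure 114 mm over their backs; the gripper's body (76 mm by 85 mm) begins 54 mm behind the grasp point. The pads swing forward as they close: fully open they stand 13 mm farther back than shut.
Start: joints at [1.224, 0.053, 1.613, -0, 1.476, -0.119], TCP at [0.141, 0.609, 0.231] pointing down, gripper open.
Joint ranges: [-3.01, 3.01], [-1.01, 2.22], [0.06, 2.58], [-1.02, 4.17], [0.09, 2.62], [-3.14, 3.14]. Speed limits (rad/s): [2.57, 2.57, 3.14, 3.14, 3.14, 3.14].

INTERFACE

Orientations are given as a rotation vector (axis times angle).
In Python, from station import ctrl gives the robot as it stands.
- The arm moves only by the tool send_rows, never from a script. Its argument "rows" is a list of rows, each a list of 3 entries, a list of its own where there are three numbers: the finger opening in cm, from 0 to 8.54, then the shift along the tool's x, y, z in cm, then the turn about the tool's z in degrees. A call has 1 to 10 rows; each row shifts and turns the commanded pose from where the row before left it, along the tool's axes as they then stand; what a row does not reach is not made up. A row lasts 1/8 s, in which the tool goes at most 62.5 mm and 10.7 degrees, less where a joint would pass 70% of its speed; a pose out of reach is approached as far as the arm can. A call with a gripper value outside its range is refused whole. The fingers move at their own pace and stop on an object; "newtons" is the grip in N (left out, the last holds). Time passes only in rows, so rows that do not move let the fingers close. It gives the time, the measured TCP pose, the force, the opening and the grip force at its end, in the units of the state.
- ctrl.get_obs(): the state, without advancing time (a new reading comes with each control period).
- ctrl.get_image(name): name is "side" or "top" or "wrist"; returns a dict with "frame" (384x512x3 uint8, red, green, blue), "range_z" (384x512 float32, m along the optical axis (not along the pixel's ray), 0 where there is no reading), "fx", "fy", "cx", "cy" (pixels), "k1" (the pictures are not rectified: a ray, as slopes to the right and down, at radius r is drawn at 1 + k1 r^2 times it, then the intrinsics apply), "cam_to_world" (4x4, takes a point from camera to world coordinates). Camera axes: x right, y down, z forward; pixel columns grow to the right and rows downward; lengths in m; the calibration is good to about 2 mm. A picture is of the moment at which its call begins.
- ctrl.finish_job(): hands the job in; it is judged then, once.
The state is a dict: "t": time; "q": joint angles; "dq": joint speeds; "effort": joint torques, N m; "tool_pos": TCP position; "tool_rot": TCP orientation; "contact_force": force on the tool from outside, world axes, zero at the start; "wrist_torque": the same for the moment, N m; "opening": finger opening in m; "grip_force": force on a finger pad.
Only numpy, scipy, OpenCV 4.12 (cv2) and the standard library are available. Lean on these libraries where they do the work, as an engineer would, in place of code of your own. Each camera call takes 0.05 s, during which the arm holds its last target. There are 200 camera calls.

TASK

Check the bore of the index gear that is loaded in the checking fixture: swing the fixture's hinged leaf down flat over the gear, then take the go gauge (the one with the thinner, longer shank) from the wooden stand and pass it straight down, without forcing it, through the bushing in the leaf, the gear and the bushing in the base. Finish holding it by its handle, still gripped, with the tip standing out about 15 mm below the base bushing and the collar clear above the leaf's bushing. Leave the other gauge in the stand and everything else on the bench where it is.

Things in the scene. Friction and masses are not known exactly. Their poses are not given: they have to be found in the camera images.
- fixture: checking fixture, fixed: dark steel plate 150 x 110 mm (x, y), its top 56 mm up, on 44 mm feet. Origin on the bench under its centre, x from the leaf's free end toward its hinge. Here: both bushings at x = y = 0 (leaf closed), in the base z 40 to 56 mm, in the leaf 74 to 94; gear between them, z 56 to 72, in a 6 mm high ring; hinge axis along y at x 62, z 79, between lugs to z 90, y +-46
- leaf (a joint): angle of the hinged leaf: 0 = closed, level on its rests (hard stop); grows as it is lifted, 1.57 = upright, at most 1.85. The hinge is stiff: it stays where left, 1 to 2 N at the tab moves it. Aluminium plate 10 mm thick, 56 mm wide, with a tab 26 mm wide at the free end that ends 137 mm from the hinge axis; 0.16 kg
- leaf_hinge (a point): middle of the leaf's hinge axis
- leaf_tab (a point): middle of the tab's outer face (the upper face when closed), 126 mm from the hinge axis; z points out of that face, x toward the hinge. Push here to close the leaf; this face is 84 mm above the bench when closed.
- leaf_bushing (a point): centre of the mouth of the steel bushing in the leaf, 62 mm from the hinge axis and 10 mm proud of the leaf's outer face; z points out along the bore. 20 mm long, bore 11 mm, flared to 17 mm at the mouth over its last 6 mm; 23 mm outside at the mouth. When the leaf is closed the mouth is 94 mm above the bench.
- base_bushing (a point): centre of the lower end of the steel bushing in the base plate, 40 mm above the bench; z up along the bore. 16 mm long, bore 11 mm, flared to 16 mm at its upper end.
- gear: the brass index gear under test, 50 mm across, 16 mm high, bore 13 mm, lying loose in the fixture's nest ring with about 1 mm of play each way; origin at the centre of its underside, z up
- gauge_stand: wooden block, fixed, 104 x 46 mm, 50 mm high, on a foot 110 x 52 mm; origin on the bench under its centre, x along its length. Two upright holes 42 mm deep (floors at z = 8 mm) hold the gauges: the go gauge at x = -33 mm, the other at x = +33 mm. It may be turned any way round
- go_gauge_handle (a point): middle of the handle of the go gauge, a steel plug gauge standing upright; z up along it. From below: shank 10 mm thick, 86 mm long, tapered over its last 4 mm to 6 mm; collar 24 mm across, 5 mm high; dark knurled handle 17 mm thick, 50 mm long. 0.10 kg. The handle's middle is 116 mm above the tip, at the start 124 mm above the bench
- go_gauge_tip (a point): centre of the lower end of the go gauge's shank
- nogo_gauge_handle (a point): the other gauge (no-go), at the middle of its handle: the same handle and collar but a shank 14 mm thick and 60 mm long, so it stands 26 mm lower; it stays in the stand
- mug: white mug of coffee (leave it alone)
- spare_gear: spare brass index gear lying on the bench, 50 mm across, with its hub up (leave it alone)
- loupe: small folding loupe (leave it alone)
- caliper: steel vernier caliper lying flat (leave it alone)
- tin: flat steel parts tin (leave it alone)
- scale: black pocket scale (leave it alone)
- jar: small white-capped jar (leave it alone)
- pencil: green pencil (leave it alone)
- dish: small clear dish (leave it alone)
Not all that is in view belongs to the job. What is meant by the gear is not black, blue or green, and is the smaller of those in its own colour.

How it is judged:
On the way, in this order (a step that is already met when the one before it is completed fails the run):
1. the leaf is closed flat over the gear (value of joint leaf below 0.05 rad), for 0.2 s.
2. with the leaf closed, the go gauge's tip is inside the leaf's bushing (value of joint leaf below 0.05 rad and horizontal distance between go_gauge_tip and leaf_bushing below 0.003 m and z of go_gauge_tip in the frame of leaf_bushing below -0.008 m), for 0.1 s.
At the end, for the whole second after the job is handed in: Leaf closed (0.05 rad); go gauge through both bushings (tip within 3 mm of the axis, 0.06 rad), tip 4 to 28 mm below the base bushing, so the collar is clear; still gripped (over 2 N), at rest (under 20 mm/s); gear in its nest (4 mm), other gauge in its hole (15 mm) (value of joint leaf below 0.05 rad and z of go_gauge_tip in the frame of base_bushing between -0.028 and -0.004 m and horizontal distance between go_gauge_tip and base_bushing below 0.003 m and angle between the z axis of go_gauge_handle and the z axis of leaf_bushing, either way round below 0.06 rad and contact force between the fingers and go_gauge above 2 N and linear speed of go_gauge below 0.02 m/s and horizontal distance between gear and base_bushing below 0.004 m and distance of nogo_gauge_handle from where it was at the start of the episode below 0.015 m); the arm keeps its last pose, push and grip.
It fails at once if the gauge is forced: more than 40 N between the go gauge and the fixture (contact force between go_gauge and fixture above 40 N).
It fails at once if the other gauge is taken from its hole or knocked (moved 30 mm) (distance of nogo_gauge_handle from where it was at the start of the episode above 0.03 m).
It fails at once if another thing on the bench is moved more than 30 mm (distance of any of mug, spare_gear, loupe, caliper, tin, scale, jar, pencil, dish from where it was at the start of the episode above 0.03 m).
It also fails if it takes over 58 s, if anything falls off the work surface, if the arm or the gripper's body presses on something with over 40 N, if the wrist force passes 120 N, or if a joint passes its speed limit or range.

## Working session

There is one attempt and no reset: what is moved stays moved. The work goes in short steps, Python scripts to look and compute and a tool call to move; the robot and the scene stay as the last step left them, time stands still between calls to the robot, and variables do not carry over. Pictures are saved under pics/ and viewed, at most 10 in all, crops included, and the job is handed in when it is done.

Besides the shell and the picture viewer there is one more tool, called after ">>>" as name([rows], argument=value, ...), one row to a line, values as JSON. send_rows: Moves the arm, as the interface text tells. Its arguments: {"type":"object","properties":{"rows":{"type":"array","items":{"type":"array"}},"newtons":{"type":"number"}},"required":["rows"]}

```bash
ls; mkdir -p pics; cat > h.py <<'E'
import numpy as np, cv2
from station import ctrl
def grab(n,save=True):
    d=ctrl.get_image(n); np.savez(f'{n}.npz',**{k:np.asarray(v) for k,v in d.items()})
    if save: cv2.imwrite(f'pics/{n}_{ctrl.get_obs()["t"]:.2f}.png',cv2.cvtColor(d['frame'],cv2.COLOR_RGB2BGR))
    return d
def load(n): 
    return dict(np.load(f'{n}.npz'))
def ray(d,u,v):
    xd=np.array([(u-d['cx'])/d['fx'],(v-d['cy'])/d['fy']],float)
    x=xd.copy()
    for _ in range(20): x=xd/(1+d['k1']*(x@x))
    T=d['cam_to_world']; return T[:3,3],T[:3,:3]@np.array([x[0],x[1],1.])
def onz(d,u,v,z):
    o,r=ray(d,u,v); return o+r*(z-o[2])/r[2]
def cloud(d):
    H,W=d['range_z'].shape; v,u=np.mgrid[:H,:W]
    xd=np.stack([(u-d['cx'])/d['fx'],(v-d['cy'])/d['fy']],-1); x=xd.copy()
    for _ in range(20): x=xd/(1+d['k1']*(x**2).sum(-1,keepdims=True))
    z=d['range_z'][...,None]; P=np.concatenate([x*z,z],-1)
    T=d['cam_to_world']; return P@T[:3,:3].T+T[:3,3]
E
python3 - <<'E'
from h import *
ims=[grab(n,False) for n in('side','top','wrist')]
for n,d in zip(('side','top'),ims): cv2.imwrite(f'pics/{n}0.png',cv2.cvtColor(d['frame'],cv2.COLOR_RGB2BGR))
for d in ims: print(d['cam_to_world'].round(3).tolist(),d['fx'],d['k1'])
o=ctrl.get_obs();print(o)
E
```

```text
pics
[[0.908, -0.269, 0.323, 0.216], [-0.42, -0.552, 0.721, -0.711], [-0.016, -0.79, -0.613, 0.745], [0.0, 0.0, 0.0, 1.0]] 419.9193904669426 0.027275406197535792
[[-0.015, -0.989, 0.147, 0.416], [-1.0, 0.012, -0.019, 0.045], [0.017, -0.147, -0.989, 1.137], [0.0, 0.0, 0.0, 1.0]] 379.2030867587743 -0.010869799874229301
[[0.225, 0.921, 0.318, 0.059], [0.974, -0.212, -0.076, 0.628], [-0.003, 0.327, -0.945, 0.372], [0.0, 0.0, 0.0, 1.0]] 302.9820610897298 0.011970907321289775
{'t': 0.15, 'q': array([ 1.22404716e+00,  5.32083033e-02,  1.61397055e+00, -2.55578911e-05,
        1.47601145e+00, -1.18968927e-01]), 'dq': array([ 0.00136305, -0.00144959, -0.00401191, -0.00103632, -0.00228709,
       -0.00077412]), 'effort': array([ 2.09658506e-04, -3.94240487e+01, -3.70724165e+01, -1.15114294e-04,
        4.64754659e-03, -3.24530606e-05]), 'tool_pos': array([0.14095587, 0.60839818, 0.23034834]), 'tool_rot': array([-3.56980370e-01, -3.12089773e+00,  2.45079997e-03]), 'contact_force': array([-0.19152405, -0.31655055,  0.39265918]), 'wrist_torque': array([-0.0197203 , -0.02377553,  0.04205509]), 'grip_force': 0.0, 'opening': 0.0856413330997855}
```

View pics/side0.png

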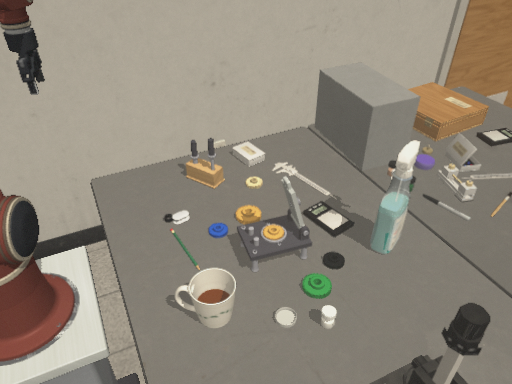

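View pics/top0.png

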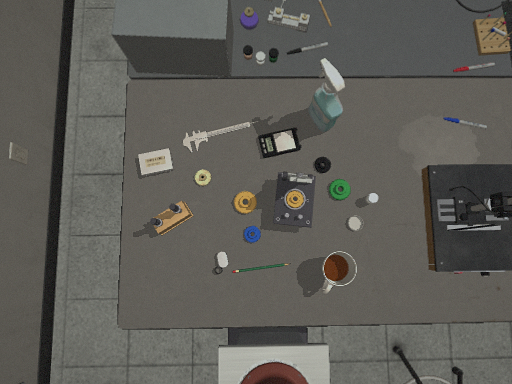

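The top view shows the fixture at about (295,200), with its leaf upright at the top edge (295,178) and the hinge away from the robot. The stand is at (170,218), with the gauge handles at (156,221) and (176,209). The side view shows the handles at (194,148) and (211,146); the right one stands in the taller direction and the left needs checking. The leaf is at (293,203).

```bash
python3 - <<'E'
from h import *
for n,box in(('top',(130,260,165,230,)),('side',)*1+((220,330,165,275),)):
    d=load(n);P=cloud(d);f=d['frame'];print(n)
    u0,u1,v0,v1={'top':(262,325,165,240),'side':(230,320,170,275)}[n]
    M=np.zeros(P.shape[:2],bool);M[v0:v1,u0:u1]=1;M&=d['range_z']>0
    q=P[M&(abs(P[...,2]-.056)<.005)]
    r=cv2.minAreaRect((q[:,:2]*1000).astype(np.float32));print('plate',len(q),r,np.median(q[:,2]))
    hsv=cv2.cvtColor(f,cv2.COLOR_RGB2HSV)
    b=M&(hsv[...,0]>10)&(hsv[...,0]<28)&(hsv[...,1]>120)
    vv,uu=np.nonzero(b);print('brass',len(uu),uu.min(),uu.max(),vv.min(),vv.max(),P[b].mean(0),np.median(P[b],0))
    e=cv2.fitEllipse(cv2.convexHull(np.stack([uu,vv],1).astype(np.int32)));print(e,onz(d,*e[0],.072))
    L=P[M&(P[...,2]>.10)];print('leaf',len(L),L.mean(0),L.min(0),L.max(0))
    if len(L):
        c=L-L.mean(0);w=np.linalg.svd(c,full_matrices=False);print(w[1],w[2].round(3).tolist())
        print('tip', L[L[:,2]>L[:,2].max()-.01].mean(0))
    u0,u1,v0,v1={'top':(140,200,195,240),'side':(180,230,130,190)}[n]
    S=np.zeros(P.shape[:2],bool);S[v0:v1,u0:u1]=1;S&=d['range_z']>0
    q=P[S&(abs(P[...,2]-.05)<.005)];print('stand',len(q),cv2.minAreaRect((q[:,:2]*1000).astype(np.float32)),q.mean(0))
    m=(S&(P[...,2]>.07)&(P[...,2]<.3)).astype(np.uint8);k,lab,st,ce=cv2.connectedComponentsWithStats(m)
    for i in range(1,k):
        a=P[lab==i];print('h',st[i],ce[i].round(1),a.mean(0).round(4),a.min(0).round(4),a.max(0).round(4))
        t=a[a[:,2]>a[:,2].max()-.006]; print('   top',t.mean(0).round(4))
    c=cv2.resize(cv2.cvtColor(f,cv2.COLOR_RGB2BGR)[ {'top':slice(160,240),'side':slice(130,280)}[n], {'top':slice(135,330),'side':slice(170,340)}[n]],None,fx=4,fy=4,interpolation=cv2.INTER_CUBIC)
    cv2.imwrite(f'pics/{n}crop.png',c)
E
```

```text
top
plate 1409 ((565.8616943359375, -65.73982238769531), (110.50530242919922, 149.4580841064453), 83.08936309814453) 0.0556364392041
brass 214 286 302 191 207 [ 0.5648527  -0.06403708  0.06541203] [ 0.56436054 -0.06326784  0.06503432]
((294.2274475097656, 198.83355712890625), (16.531047821044922, 16.944761276245117), 130.68435668945312) [ 0.56392831 -0.06351314  0.072     ]
leaf 170 [ 0.60478297 -0.06794272  0.17524742] [ 0.58686184 -0.09836054  0.10035333] [ 0.6301556  -0.04187979  0.21469307]
[0.43753076 0.20464616 0.05086863] [[-0.346, -0.04, 0.938], [-0.053, -0.997, -0.062], [-0.937, 0.071, -0.342]]
tip [ 0.59210284 -0.06860877  0.20974915]
stand 450 ((520.3421630859375, 293.5251159667969), (46.907737731933594, 104.53226470947266), 31.705984115600586) [0.51886375 0.28954228 0.04952344]
h [169 204  12   9  79] [174.8 207.8] [0.5359 0.2619 0.127 ] [0.5274 0.2534 0.0944] [0.5469 0.2735 0.1521]
   top [0.5375 0.2653 0.1485]
h [150 218  12   9  80] [155.7 221.5] [0.502  0.3182 0.1029] [0.4919 0.3108 0.0706] [0.5144 0.3285 0.1254]
   top [0.503  0.3213 0.1223]
side
plate 1563 ((567.090
[... 340 characters left out ...]
    ]
leaf 404 [ 0.60366897 -0.08393962  0.16006678] [ 0.58713702 -0.10429642  0.10023937] [ 0.62490542 -0.0431271   0.21268135]
[0.68041141 0.32755733 0.08349094] [[-0.252, 0.104, 0.962], [0.054, 0.994, -0.093], [0.966, -0.028, 0.257]]
tip [ 0.59224682 -0.07444451  0.20845297]
stand 307 ((522.1485595703125, 289.9185485839844), (49.742713928222656, 105.98587036132812), 31.243839263916016) [0.52093983 0.2840086  0.04917798]
h [208 138   8  27 143] [211.1 149.8] [0.5374 0.2575 0.1173] [0.527  0.2494 0.071 ] [0.5501 0.2723 0.1491]
   top [0.5387 0.2604 0.1472]
h [191 140   8  19 111] [193.8 149.5] [0.5032 0.3136 0.0967] [0.4928 0.3066 0.0702] [0.515  0.3287 0.1238]
   top [0.5044 0.3161 0.1213]
```

View pics/sidecrop.png

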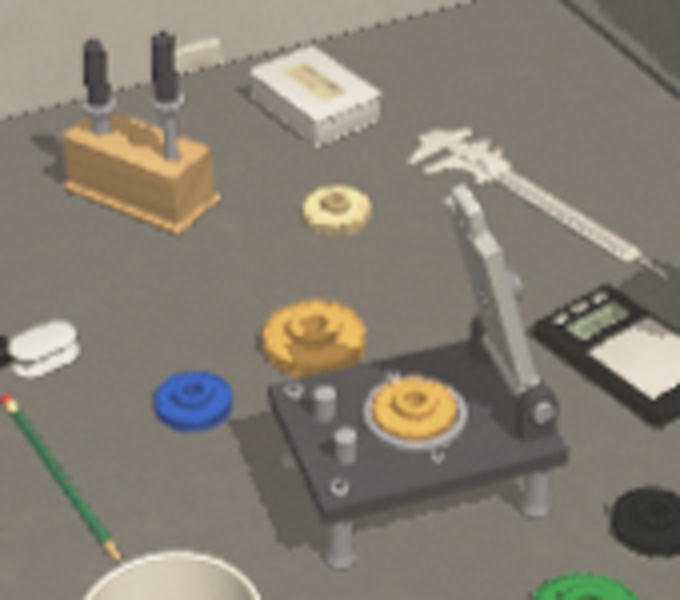

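View pics/topcrop.png

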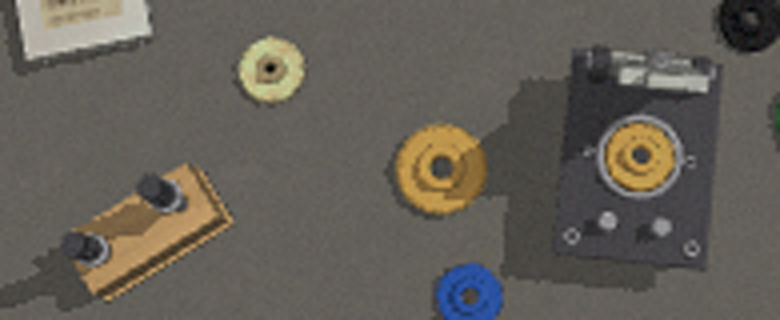

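Both views agree:
- **Go gauge:** the taller one, at about (0.538, 0.264).
- **Fixture:** centre about (0.566, -0.066), yaw about -7°.
- **Leaf:** about 1.25 rad.

I'll close the gripper and travel high to a point behind the leaf.

>>> send_rows([
  [0, [0, 0, -2.5], 0],
  [0, [0, 0, -2.5], 0],
  [0, [-4, -3.4, 0], 0],
  [0, [-4, -3.4, 0], 0],
  [0, [-4, -3.4, 0], 0],
  [0, [-4, -3.4, 0], 0],
  [0, [-4, -3.4, 0], 0],
  [0, [-4, -3.4, 0], 0],
  [0, [-4, -3.4, 0], 0],
  [0, [-4, -3.4, 0], 0],
], newtons=40)

```text
t: 1.4
tool_pos: [0.392, 0.27, 0.2811]
tool_rot: [0.357, 3.121, 0.0]
contact_force: [0.8, 0.8, -0.1]
opening: -0.0001
grip_force: 0.0
```

>>> send_rows([
  [0, [-4, -3.4, 0], 0],
  [0, [-4, -3.4, 0], 0],
  [0, [-4, -3.4, 0], 0],
  [0, [-4, -3.4, 0], 0],
  [0, [-4, -3.4, 0], 0],
  [0, [-4, -3.4, 0], 0],
  [0, [-4, -3.4, 0], 0],
  [0, [-4, -3.4, 0], 0],
  [0, [0, 0, 0], -6.2],
  [0, [0, 0, 0], 0],
])

```text
t: 2.65
tool_pos: [0.6417, -0.0661, 0.2804]
tool_rot: [-0.191, -3.134, -0.001]
contact_force: [0.3, -0.0, -0.1]
opening: -0.0
grip_force: 0.0
```

```bash
cat >> h.py <<'E'
from scipy.spatial.transform import Rotation as R
F0=np.array([.566,-.066]);E_=np.array([.993,-.12])
def st():
    o=ctrl.get_obs();A=R.from_rotvec(o['tool_rot']).as_matrix();p=o['tool_pos']
    print('t',round(o['t'],2),'p',p.round(4),'x',A[:,0].round(3),'z',A[:,2].round(3),'F',o['contact_force'].round(1),'open',round(o['opening'],4),'g',round(o['grip_force'],1)); return p,A
def to(t):
    p,A=st(); print('shift cm',(A.T@(np.array(t)-p)*100).round(2))
E
python3 - <<'E'
from h import *
d=grab('wrist')
to([.6475,-.0758,.28])
P=cloud(d);L=P[(d['range_z']>0)&(P[...,2]>.1)&(P[...,2]<.25)&(P[...,0]>.5)&(P[...,0]<.68)&(abs(P[...,1]+.07)<.06)]
print(len(L),L.min(0),L.max(0))
E
```

```text
t 2.7 p [ 0.6416 -0.0656  0.2808] x [-0.993  0.121  0.001] z [-0.001  0.    -1.   ] F [-0.5  0.2  0.1] open 0.0004 g 0.0
shift cm [-0.71 -0.94  0.08]
1652 [ 0.58729252 -0.10059369  0.10113524] [ 0.63092694 -0.04198506  0.21225236]
```

>>> send_rows([
  [0, [-0.7, -0.9, 0], 0],
  [0, [0, 0, 4], 0],
  [0, [0, 0, 4.5], 0],
  [0, [0, 0, 0], 0],
  [0, [2.5, 0, 0], 0],
  [0, [1.5, 0, 0.2], 0],
  [0, [1, 0, 0.4], 0],
  [0, [0.95, 0, 0.4], 0],
  [0, [0.9, 0, 0.5], 0],
  [0, [0.85, 0, 0.6], 0],
])

```text
t: 3.95
tool_pos: [0.5708, -0.0662, 0.1751]
tool_rot: [0.188, 3.136, -0.0]
contact_force: [0.4, -0.9, 1.0]
opening: 0.0002
grip_force: 0.5
```

>>> send_rows([
  [0, [0.8, 0, 0.7], 0],
  [0, [0.75, 0, 0.7], 0],
  [0, [0.7, 0, 0.8], 0],
  [0, [0.6, 0, 0.85], 0],
  [0, [0.5, 0, 0.9], 0],
  [0, [0.45, 0, 0.95], 0],
  [0, [0.3, 0, 1], 0],
  [0, [0.3, 0, 1], 0],
  [0, [0.1, 0, 0.9], 0],
  [0, [0.1, 0, 0.5], 0],
])

```text
t: 5.2
tool_pos: [0.5253, -0.0607, 0.0915]
tool_rot: [-0.188, -3.136, -0.0]
contact_force: [0.7, -0.7, 1.0]
opening: 0.0
grip_force: 0.4
```

```bash
python3 - <<'E'
from h import *
p,A=st(); print('s',(p[:2]-F0)@E_-.062)
d=grab('side');
E
```

```text
t 5.2 p [ 0.5253 -0.0607  0.0915] x [-0.993  0.119  0.   ] z [-0.  0. -1.] F [ 0.7 -0.7  1. ] open 0.0 g 0.4
s -0.10301117608040372
```

>>> send_rows([
  [0, [0, 0, 0.3], 0],
  [0, [0, 0, 0.2], 0],
  [0, [0, 0, 0.2], 0],
  [0, [0, 0, 0.1], 0],
  [0, [0, 0, 0], 0],
])

```text
t: 5.88
tool_pos: [0.5256, -0.0608, 0.0843]
tool_rot: [0.188, 3.136, -0.0]
contact_force: [-0.2, -0.5, -0.5]
opening: 0.0002
grip_force: 0.0
```

>>> send_rows([
  [0, [0, 0, 0.1], 0],
  [0, [0, 0, 0.05], 0],
  [0, [0, 0, 0], 0],
  [0, [0, 0, 0], 0],
])

```text
t: 6.38
tool_pos: [0.5257, -0.0608, 0.0839]
tool_rot: [-0.188, -3.136, 0.0]
contact_force: [-2.7, 0.4, 7.0]
opening: 0.0001
grip_force: 3.2
```

```bash
python3 - <<'E'
from h import *
st()
for n in('side','top'):
    d=grab(n);P=cloud(d)
    s=(P[...,:2]-F0)@E_; w=(P[...,:2]-F0)@np.array([.12,.993])
    m=(d['range_z']>0)&(abs(w)<.026)&(s>-.055)&(s<.05)&(P[...,2]>.075)&(P[...,2]<.15)
    m&=np.hypot(s,w)>.018
    q=np.c_[s[m],np.ones(m.sum())];print(n,m.sum(),np.linalg.lstsq(q,P[...,2][m],rcond=None)[0])
c=cv2.imread('pics/side_%.2f.png'%0) 
d=load('side');cv2.imwrite('pics/sc2.png',cv2.resize(d['frame'][150:280,200:360,::-1],None,fx=4,fy=4))
E
```

```text
t 6.38 p [ 0.5257 -0.0608  0.0839] x [-0.993  0.119  0.   ] z [-0. -0. -1.] F [-2.7  0.4  7. ] open 0.0001 g 3.2
side 572 [-0.21721473  0.08879504]
top 6 [0.0725116 0.0870223][ WARN:0@1.520] global loadsave.cpp:275 findDecoder imread_('pics/side_0.00.png'): can't open/read file: check file path/integrity
```

View pics/sc2.png

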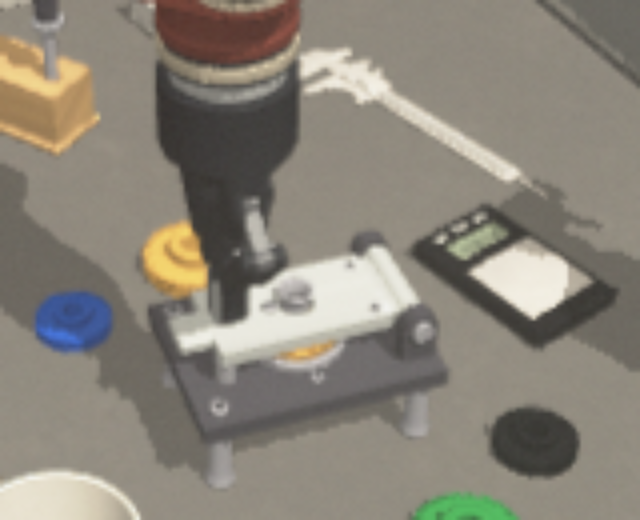

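The side picture shows the leaf level, resting on its posts, with the bushing mouth at (293,293) in the crop. The 7 N push confirms it is on the stop. I'll raise the arm and measure the bushing with the wrist camera.

>>> send_rows([
  [0, [0, 0, -4], 0],
  [4, [0, 0, -6], 0],
  [4, [-2, 0, -6], 0],
  [4, [-2, 0, -3], 0],
  [4, [0, 0, 0], 0],
])

```text
t: 7.1
tool_pos: [0.5672, -0.066, 0.2759]
tool_rot: [0.187, 3.129, -0.002]
contact_force: [0.3, -0.5, -0.6]
opening: 0.0401
grip_force: 0.0
```

```bash
python3 - <<'E'
from h import *
st()
for n in('wrist','top','side'):
    d=grab(n);P=cloud(d)
    s=(P[...,:2]-F0)@E_; w=(P[...,:2]-F0)@np.array([.12,.993])
    v=(d['range_z']>0)
    m=v&(abs(w)<.024)&(s>-.055)&(s<.05)&(P[...,2]>.075)&(P[...,2]<.15)&(np.hypot(s,w)>.02)
    q=np.c_[s[m],np.ones(m.sum())];print(n,m.sum(),np.linalg.lstsq(q,P[...,2][m],rcond=None)[0])
    b=v&(np.hypot(s,w)<.025)&(P[...,2]>.089)&(P[...,2]<.105)
    vv,uu=np.nonzero(b)
    if len(uu)>5:
        e=cv2.minEnclosingCircle(np.stack([uu,vv],1).astype(np.float32));h=P[b]
        print('bush px',e,onz(d,*e[0],.094),'cloud mid',(h.min(0)+h.max(0))/2,np.ptp(h,axis=0),np.median(h[:,2]))
    lf=v&(abs(w)<.04)&(s>-.09)&(s<.045)&(abs(P[...,2]-.084)<.004);print('leaf w',cv2.minAreaRect((P[lf][:,:2]*1000).astype(np.float32)))
E
ls pics
```

```text
t 7.1 p [ 0.5672 -0.066   0.2759] x [-0.993  0.119 -0.007] z [ 0.006 -0.002 -1.   ] F [ 0.3 -0.5 -0.6] open 0.0401 g 0.0
wrist 2909 [0.00097712 0.08325092]
bush px ((258.4142761230469, 161.85427856445312), 9.863085746765137) [ 0.56685489 -0.06636316  0.094     ] cloud mid [ 0.56690755 -0.06645878  0.09251707] [0.0213964  0.02130655 0.00695083] 0.09261324499956308
leaf w ((551.676513671875, -64.65300750732422), (56.04243850708008, 118.74922943115234), 83.34193420410156)
top 222 [-0.00485745  0.08311338]
bush px ((295.71429443359375, 197.0), 3.8466386795043945) [ 0.56597926 -0.06555529  0.094     ] cloud mid [ 0.5660743  -0.06505851  0.09292994] [0.01769308 0.01972498 0.00646826] 0.09289988628954315
leaf w ((553.1403198242188, -72.19441223144531), (45.04948043823242, 78.10057067871094), 77.0669937133789)
side 467 [0.00204046 0.08354045]
bush px ((274.0, 222.5), 4.272101879119873) [ 0.56718553 -0.06970257  0.094     ] cloud mid [ 0.5677618  -0.06857692  0.09256684] [0.02104432 0.02122106 0.0053147 ] 0.0925196797737477
leaf w ((551.3787231445312, -66.09208679199219), (59.65749740600586, 119.0534896850586), 83.64968872070312)
sc2.png
side0.png
side_5.25.png
side_6.42.png
side_7.25.png
sidecrop.png
top0.png
top_6.47.png
top_7.20.png
topcrop.png
wrist_2.70.png
wrist_7.15.png
```

>>> send_rows([
  [5, [0.9, 4.6, 0], 0],
  [5, [0.9, 4.6, 0], 0],
  [5, [1, 4.6, 0], 0],
  [5, [1, 4.6, 0], 0],
  [5, [1, 4.6, 0], 0],
  [5, [1, 4.7, 0], 0],
  [5, [1, 4.7, 0], 0],
  [5, [0, 0, 0], 0],
  [5, [0, 0, 0], 0],
])

```text
t: 8.38
tool_pos: [0.5352, 0.2637, 0.2703]
tool_rot: [-0.187, -3.133, 0.003]
contact_force: [0.4, 0.0, -0.1]
opening: 0.0499
grip_force: 0.0
```

```bash
python3 - <<'E'
from h import *
p,A=st()
d=grab('wrist');P=cloud(d);v=d['range_z']>0
m=v&(P[...,2]>.135)&(P[...,2]<.16)&(np.hypot(P[...,0]-.538,P[...,1]-.264)<.03)
q=P[m];print(m.sum(),q.min(0),q.max(0))
t=m&(P[...,2]>.146);vv,uu=np.nonzero(t);e=cv2.minEnclosingCircle(np.stack([uu,vv],1).astype(np.float32))
g=onz(d,*e[0],.149);print(e,g,P[t].mean(0),P[t].min(0),P[t].max(0),np.median(P[t][:,2]))
c=v&(abs(P[...,2]-.05)<.004)&(np.hypot(P[...,0]-.52,P[...,1]-.29)<.07);print('stand',cv2.minAreaRect((P[c][:,:2]*1000).astype(np.float32)))
m=v&(P[...,2]>.088)&(P[...,2]<.104)&(np.hypot(P[...,0]-.538,P[...,1]-.264)<.025);q=P[m];print('collar',m.sum(),(q.min(0)+q.max(0))/2,np.ptp(q,axis=0))
to([g[0],g[1],.105])
E
```

```text
t 8.38 p [0.5352 0.2637 0.2703] x [-0.993  0.119  0.003] z [-0.003 -0.001 -1.   ] F [ 0.4  0.  -0.1] open 0.0499 g 0.0
320 [0.52968395 0.255758   0.13501805] [0.54655046 0.27305498 0.14976389]
((260.1887512207031, 182.64569091796875), 8.963736534118652) [0.53755376 0.26461265 0.149     ] [0.53815204 0.26457629 0.14796113] [0.53054418 0.25668112 0.14604296] [0.54655046 0.27276488 0.14976389] 0.1479707840910568
stand ((521.7066650390625, 292.37725830078125), (46.45122528076172, 104.00220489501953), 31.548446655273438)
collar 141 [0.53622886 0.26448149 0.09887357] [0.01875953 0.02379797 0.00983298]
t 8.43 p [0.5356 0.2633 0.2707] x [-0.993  0.12   0.002] z [-0.002 -0.001 -1.   ] F [0.5 0.  0.1] open 0.0502 g 0.0
shift cm [-0.21  0.18 16.57]
```

>>> send_rows([
  [5, [-0.2, 0.2, 2], 0],
  [5, [0, 0, 3.5], 0],
  [5, [0, 0, 3.5], 0],
  [5, [0, 0, 3.5], 0],
  [5, [0, 0, 2.5], 0],
  [5, [0, 0, 1.5], 0],
  [5, [0, 0, 0], 0],
])

```text
t: 9.3
tool_pos: [0.5374, 0.2652, 0.1052]
tool_rot: [-0.189, -3.133, 0.002]
contact_force: [-0.3, -0.9, -0.0]
opening: 0.0501
grip_force: 0.0
```

```bash
python3 - <<'E'
from h import *
to([.538,.2645,.105])
E
```

```text
t 9.3 p [0.5374 0.2652 0.1052] x [-0.993  0.12   0.003] z [-0.003 -0.001 -1.   ] F [-0.3 -0.9 -0. ] open 0.0501 g 0.0
shift cm [-0.07 -0.06  0.02]
```

>>> send_rows([
  [4, [-0.1, 0, 0], 0],
  [3, [0, 0, 0], 0],
  [2, [0, 0, 0], 0],
  [1, [0, 0, 0], 0],
  [0.5, [0, 0, 0], 0],
  [0.5, [0, 0, 0], 0],
  [0.5, [0, 0, 0], 0],
  [0.5, [0, 0, 0], 0],
], newtons=40)

```text
t: 10.3
tool_pos: [0.5399, 0.2659, 0.108]
tool_rot: [0.188, 3.135, -0.0]
contact_force: [0.5, -2.0, 5.1]
opening: 0.0161
grip_force: 39.1
```

>>> send_rows([
  [0.5, [0, 0, -1], 0],
  [0.5, [0, 0, -1.5], 0],
  [0.5, [0, 0, -2], 0],
  [0.5, [0, 0, -2.5], 0],
  [0.5, [0, 0, -3], 0],
  [0.5, [0, 0, -3], 0],
  [0.5, [0, 0, -2], 0],
  [0.5, [0, 0, 0], 0],
])

```text
t: 11.3
tool_pos: [0.5402, 0.2665, 0.26]
tool_rot: [0.187, 3.132, 0.003]
contact_force: [0.4, 0.2, 0.0]
opening: 0.0157
grip_force: 39.0
```

```bash
python3 - <<'E'
from h import *
p,A=st()
for n in('wrist','side'):
    d=grab(n);P=cloud(d);v=d['range_z']>0
    m=v&(P[...,2]>.1)&(P[...,2]<.21)&(np.hypot(P[...,0]-p[0],P[...,1]-p[1])<.02);q=P[m]
    print(n,m.sum(),q.min(0) if len(q) else 0)
    if n=='side':
        for z in np.arange(.13,.24,.01):
            k=q[abs(q[:,2]-z)<.005]
            if len(k):print(round(z,3),k.mean(0).round(4),len(k))
d=load('wrist');cv2.imwrite('pics/w3.png',np.hstack([cv2.resize(d['frame'][:,:,::-1],(400,300)),cv2.resize(load('side')['frame'][80:230,100:300,::-1],(400,300))]))
E
```

```text
t 11.3 p [0.5402 0.2665 0.26  ] x [-0.993  0.119 -0.004] z [ 0.004  0.002 -1.   ] F [0.4 0.2 0. ] open 0.0157 g 39.0
wrist 274 [0.53392195 0.26127911 0.16142109]
side 62 [0.53329765 0.25687214 0.15928845]
0.16 [0.5387 0.2607 0.1623] 7
0.17 [0.5378 0.261  0.1698] 13
0.18 [0.538  0.2609 0.1795] 11
0.19 [0.5367 0.2601 0.1908] 11
0.2 [0.5377 0.2609 0.1999] 13
0.21 [0.5386 0.2608 0.2075] 7
```

View pics/w3.png

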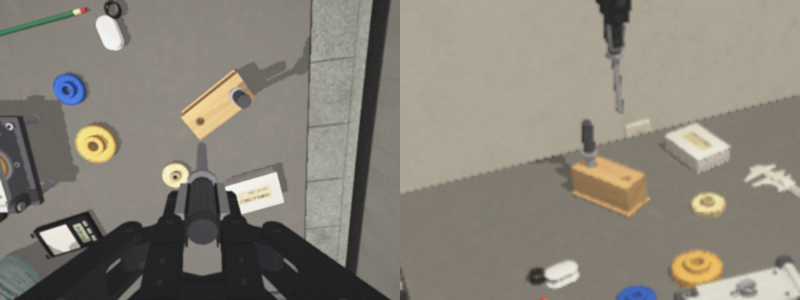

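The gauge is held upright in the gripper, shank down with the tip at about (203,146) in the wrist half of the picture. The no-go gauge is still in the stand. I'll carry it over to the bushing at height.

>>> send_rows([
  [0.5, [-0.6, -3.5, 0], 0],
  [0.5, [-0.9, -4.5, 0], 0],
  [0.5, [-1, -4.5, 0], 0],
  [0.5, [-1, -4.5, 0], 0],
  [0.5, [-1, -4.5, 0], 0],
  [0.5, [-0.9, -4.5, 0], 0],
  [0.5, [-0.8, -4, 0], 0],
  [0.5, [-0.5, -2.5, 1], 0],
  [0.5, [0, 0, 1], 0],
  [0.5, [0, 0, 0], 0],
])

```text
t: 12.65
tool_pos: [0.5658, -0.0639, 0.2343]
tool_rot: [-0.187, -3.131, -0.002]
contact_force: [-0.1, 0.2, -1.2]
opening: 0.0161
grip_force: 39.3
```

```bash
cat > meas.py <<'E'
from h import *
p,A=st()
for n in('wrist','side','top'):
    d=grab(n);P=cloud(d);v=d['range_z']>0
    s=(P[...,:2]-F0)@E_; w=(P[...,:2]-F0)@np.array([.12,.993])
    b=v&(np.hypot(s,w)<.022)&(P[...,2]>.0885)&(P[...,2]<.098)
    vv,uu=np.nonzero(b)
    if len(uu)>8:
        e=cv2.minEnclosingCircle(np.stack([uu,vv],1).astype(np.float32)); h=P[b]
        print(n,'bush',e,len(uu),onz(d,*e[0],.094).round(4),((h.min(0)+h.max(0))/2).round(4),np.ptp(h,axis=0).round(4))
    m=v&(P[...,2]>.1)&(P[...,2]<p[2]-.02)&(np.hypot(P[...,0]-p[0],P[...,1]-p[1])<.016);q=P[m]
    if len(q)<10: continue
    print(n,'gauge',len(q),'zmin',q[:,2].min().round(4))
    o=d['cam_to_world'][:3,3]
    C=[]
    for z in np.arange(.10,.25,.006):
        k=q[abs(q[:,2]-z)<.004]
        if len(k)>3: C.append(k.mean(0))
    C=np.array(C); dirh=C.mean(0)[:2]-o[:2]; dirh/=np.linalg.norm(dirh)
    sh=C[C[:,2]<q[:,2].min()+.08]
    ax=sh[:,:2]+dirh*.004
    fx=np.polyfit(sh[:,2],ax[:,0],1);fy=np.polyfit(sh[:,2],ax[:,1],1)
    print('  axis slope',fx[0].round(3),fy[0].round(3),'at tip',np.polyval(fx,q[:,2].min()).round(4),np.polyval(fy,q[:,2].min()).round(4), 'mean',ax.mean(0).round(4))
E
python3 meas.py; python3 - <<'E'
from h import *
d=load('wrist');cv2.imwrite('pics/w4.png',np.hstack([cv2.resize(d['frame'][100:300,160:360,::-1],(400,400),interpolation=2),cv2.resize(load('side')['frame'][120:270,200:350,::-1],(400,400),interpolation=2)]))
E
```

```text
t 12.65 p [ 0.5658 -0.0639  0.2343] x [-0.993  0.119  0.005] z [-0.005  0.002 -1.   ] F [-0.1  0.2 -1.2] open 0.0161 g 39.3
wrist bush ((256.0714416503906, 176.0), 11.116586685180664) 236 [ 0.5668 -0.0664  0.094 ] [ 0.5661 -0.0664  0.0917] [0.0202 0.0214 0.0064]
wrist gauge 445 zmin 0.1368
  axis slope 0.002 0.003 at tip 0.5643 -0.0643 mean [ 0.5644 -0.0642]
side bush ((274.0, 222.5), 4.272101879119873) 40 [ 0.5672 -0.0697  0.094 ] [ 0.568  -0.0688  0.092 ] [0.0201 0.0199 0.0068]
side gauge 129 zmin 0.1361
  axis slope -0.023 -0.014 at tip 0.5666 -0.0645 mean [ 0.5657 -0.065 ]
top bush ((295.71429443359375, 197.0), 3.8466386795043945) 25 [ 0.566  -0.0656  0.094 ] [ 0.5663 -0.0652  0.0924] [0.0179 0.0197 0.0078]
top gauge 10 zmin 0.1442meas.py:19: RuntimeWarning: Mean of empty slice.
  C=np.array(C); dirh=C.mean(0)[:2]-o[:2]; dirh/=np.linalg.norm(dirh)
  ret = ret.dtype.type(ret / rcount)
Traceback (most recent call last):
  File "meas.py", line 19, in <module>
    C=np.array(C); dirh=C.mean(0)[:2]-o[:2]; dirh/=np.linalg.norm(dirh)
                        ~~~~~~~~~^^^^
IndexError: invalid index to scalar variable.
```

View pics/w4.png

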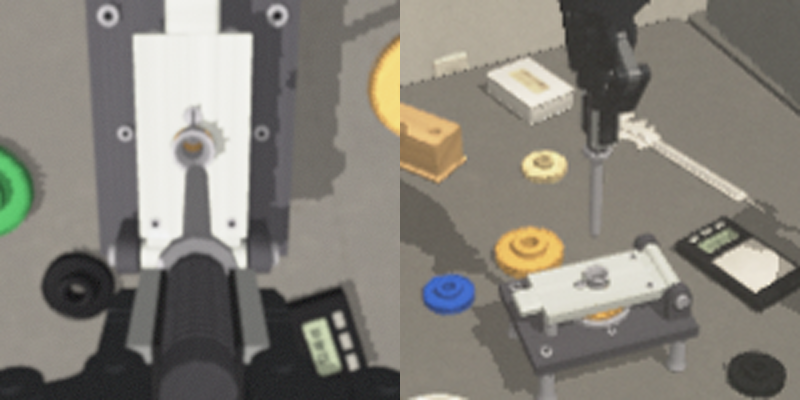

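The wrist crop shows the shank above the mouth of the bushing at about (193,147), with a small offset still to take out. The two views average to a correction of about (+2.2, -3.0) mm. I'll apply it, descend to just above the mouth and measure again.

>>> send_rows([
  [0.5, [-0.25, -0.27, 0], 0],
  [0.5, [0, 0, 1.5], 0],
  [0.5, [0, 0, 1.5], 0],
  [0.5, [0, 0, 0], 0],
  [0.5, [0, 0, 0], 0],
])

```text
t: 13.42
tool_pos: [0.5691, -0.0677, 0.2068]
tool_rot: [-0.188, -3.135, -0.0]
contact_force: [0.2, -0.2, -1.2]
opening: 0.0156
grip_force: 39.3
```

```bash
sed -i "s/('wrist','side','top')/('wrist','side')/" meas.py; python3 meas.py; python3 - <<'E'
from h import *
d=load('wrist');cv2.imwrite('pics/w5.png',np.hstack([cv2.resize(d['frame'][130:230,210:310,::-1],(400,400),interpolation=2),cv2.resize(load('side')['frame'][170:250,235:315,::-1],(400,400),interpolation=2)]))
E
```

```text
t 13.43 p [ 0.5691 -0.0677  0.2068] x [-0.993  0.119  0.001] z [-0.001  0.    -1.   ] F [ 0.2 -0.2 -1.2] open 0.0156 g 39.3
wrist bush ((259.7391357421875, 180.0), 12.301687240600586) 246 [ 0.5665 -0.0664  0.094 ] [ 0.5665 -0.0663  0.0915] [0.0204 0.0214 0.0059]
wrist gauge 447 zmin 0.1093
  axis slope -0.005 0.006 at tip 0.5681 -0.0683 mean [ 0.5679 -0.0681]
side bush ((274.0, 222.5), 4.272101879119873) 39 [ 0.5672 -0.0697  0.094 ] [ 0.5677 -0.0686  0.0918] [0.0212 0.0213 0.0066]
side gauge 122 zmin 0.1108
  axis slope 0.008 0.004 at tip 0.5686 -0.0695 mean [ 0.5689 -0.0693]
```

View pics/w5.png

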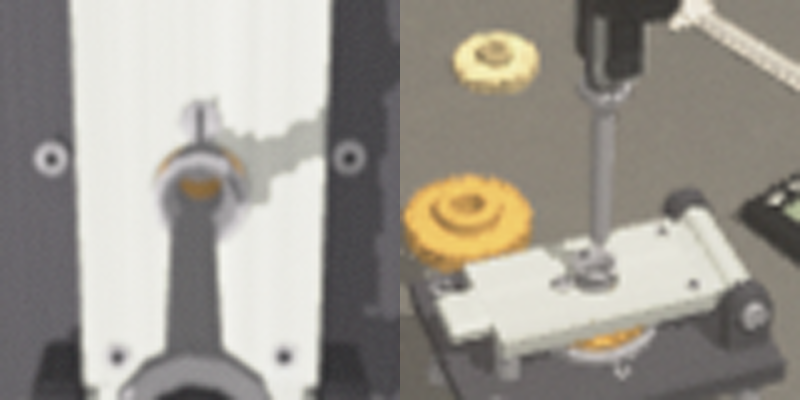

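The tip is within about 2 mm of the bushing axis in both views, just above the mouth. I'll take that out and descend gently into the flare.

>>> send_rows([
  [0.5, [0.12, 0.12, 0], 0],
  [0.5, [0, 0, 0.5], 0],
  [0.5, [0, 0, 0.5], 0],
  [0.5, [0, 0, 0.3], 0],
  [0.5, [0, 0, 0.3], 0],
  [0.5, [0, 0, 0], 0],
  [0.5, [0, 0, 0], 0],
])

```text
t: 14.4
tool_pos: [0.5683, -0.0664, 0.1912]
tool_rot: [0.188, 3.136, -0.0]
contact_force: [0.0, -0.1, -1.1]
opening: 0.0157
grip_force: 39.3
```

```bash
python3 meas.py
```

```text
t 14.4 p [ 0.5683 -0.0664  0.1912] x [-0.993  0.119 -0.   ] z [ 0. -0. -1.] F [ 0.  -0.1 -1.1] open 0.0157 g 39.3
wrist bush ((258.5, 186.65383911132812), 12.81478214263916) 272 [ 0.5664 -0.0663  0.094 ] [ 0.5665 -0.0664  0.0932] [0.0207 0.0212 0.0092]
wrist gauge 421 zmin 0.1
  axis slope -0.004 0.006 at tip 0.5672 -0.067 mean [ 0.5671 -0.0669]
side bush ((274.0, 222.5), 4.272101879119873) 32 [ 0.5672 -0.0697  0.094 ] [ 0.5664 -0.0684  0.093 ] [0.0216 0.0212 0.0089]
side gauge 106 zmin 0.1002
  axis slope 0.003 -0.024 at tip 0.5676 -0.0671 mean [ 0.5678 -0.068 ]
```

>>> send_rows([
  [0.5, [0, 0, 0.3], 0],
  [0.5, [0, 0, 0.3], 0],
  [0.5, [0, 0, 0.2], 0],
  [0.5, [0, 0, 0], 0],
])

```text
t: 15.0
tool_pos: [0.568, -0.0663, 0.1827]
tool_rot: [-0.188, -3.135, -0.0]
contact_force: [-0.3, 0.3, -1.2]
opening: 0.0163
grip_force: 39.3
```

>>> send_rows([
  [0.5, [0, 0, 0.3], 0],
  [0.5, [0, 0, 0.3], 0],
  [0.5, [0, 0, 0.2], 0],
  [0.5, [0, 0, 0], 0],
])

```text
t: 15.5
tool_pos: [0.568, -0.0663, 0.1748]
tool_rot: [-0.188, -3.135, -0.0]
contact_force: [1.1, -0.6, -0.8]
opening: 0.0157
grip_force: 39.3
```

>>> send_rows([
  [0.5, [0, 0, 0.3], 0],
  [0.5, [0, 0, 0.3], 0],
  [0.5, [0, 0, 0.3], 0],
  [0.5, [0, 0, 0.3], 0],
  [0.5, [0, 0, 0], 0],
])

```text
t: 16.12
tool_pos: [0.568, -0.0663, 0.1626]
tool_rot: [-0.188, -3.135, -0.0]
contact_force: [-0.2, 0.4, -0.3]
opening: 0.0161
grip_force: 39.3
```

>>> send_rows([
  [0.5, [0, 0, 0.3], 0],
  [0.5, [0, 0, 0.3], 0],
  [0.5, [0, 0, 0.3], 0],
  [0.5, [0, 0, 0.2], 0],
  [0.5, [0, 0, 0], 0],
])

```text
t: 16.75
tool_pos: [0.5681, -0.0663, 0.1518]
tool_rot: [-0.188, -3.135, -0.0]
contact_force: [0.3, -0.3, -0.8]
opening: 0.0161
grip_force: 39.3
```

>>> send_rows([
  [0.5, [0, 0, 0.3], 0],
  [0.5, [0, 0, 0.3], 0],
  [0.5, [0, 0, 0.2], 0],
  [0.5, [0, 0, 0], 0],
])

```text
t: 17.25
tool_pos: [0.568, -0.0664, 0.1438]
tool_rot: [-0.188, -3.136, -0.0]
contact_force: [-0.7, 0.2, -0.5]
opening: 0.0158
grip_force: 39.3
```

>>> send_rows([
  [0.5, [0, 0, 0.3], 0],
  [0.5, [0, 0, 0.3], 0],
  [0.5, [0, 0, 0.3], 0],
  [0.5, [0, 0, 0.2], 0],
  [0.5, [0, 0, 0], 0],
])

```text
t: 17.88
tool_pos: [0.568, -0.0664, 0.1328]
tool_rot: [-0.188, -3.136, -0.0]
contact_force: [-0.1, 0.5, -0.9]
opening: 0.0157
grip_force: 39.3
```

>>> send_rows([
  [0.5, [0, 0, 0.3], 0],
  [0.5, [0, 0, 0.3], 0],
  [0.5, [0, 0, 0.3], 0],
  [0.5, [0, 0, 0.1], 0],
  [0.5, [0, 0, 0], 0],
  [0.5, [0, 0, 0], 0],
])

```text
t: 18.62
tool_pos: [0.5683, -0.0664, 0.1233]
tool_rot: [0.188, 3.136, -0.0]
contact_force: [0.0, 0.1, -0.7]
opening: 0.0159
grip_force: 39.3
```

```bash
python3 - <<'E'
from h import *
st();d=grab('side');w=grab('wrist');P=cloud(d)
# collar height, shank below base
for n,d in(('side',d),('wrist',w)):
    P=cloud(d);r=np.hypot(P[...,0]-.567,P[...,1]+.067);v=d['range_z']>0
    for z in np.arange(.012,.135,.004):
        k=v&(r<.016)&(abs(P[...,2]-z)<.002)
        if k.sum(): print(n,round(z,3),k.sum(),np.ptp(P[k][:,0]).round(3),P[k].mean(0).round(3),d['frame'][k].mean(0).round())
cv2.imwrite('pics/w6.png',np.hstack([cv2.resize(w['frame'][100:300,160:360,::-1],(400,400),interpolation=2),cv2.resize(load('side')['frame'][170:280,230:340,::-1],(400,400),interpolation=2)]))
E
```

```text
t 18.62 p [ 0.5683 -0.0664  0.1233] x [-0.993  0.119 -0.   ] z [ 0. -0. -1.] F [ 0.   0.1 -0.7] open 0.0159 g 39.3
side 0.072 1 0.0 [ 0.562 -0.06   0.074] [172. 168. 158.]
side 0.076 2 0.0 [ 0.563 -0.058  0.076] [124. 120. 114.]
side 0.08 10 0.023 [ 0.571 -0.072  0.081] [202. 199. 188.]
side 0.084 39 0.031 [ 0.565 -0.072  0.084] [203. 201. 191.]
side 0.088 13 0.023 [ 0.562 -0.071  0.087] [152. 147. 144.]
side 0.092 25 0.021 [ 0.566 -0.07   0.092] [160. 155. 152.]
side 0.096 10 0.019 [ 0.566 -0.071  0.095] [158. 154. 150.]
side 0.1 6 0.005 [ 0.566 -0.071  0.099] [145. 140. 136.]
side 0.108 4 0.016 [ 0.564 -0.076  0.109] [168. 164. 158.]
side 0.112 24 0.021 [ 0.564 -0.073  0.112] [158. 154. 150.]
side 0.116 13 0.015 [ 0.563 -0.074  0.116] [136. 132. 128.]
side 0.12 2 0.011 [ 0.565 -0.075  0.12 ] [122. 118. 114.]
side 0.124 6 0.008 [ 0.562 -0.069  0.124] [92. 87. 83.]
side 0.128 3 0.001 [ 0.56  -0.069  0.129] [93. 90. 85.]
side 0.132 6 0.006 [ 0.559 -0.068  0.132] [94. 90. 85.]
wrist 0.072 28 0.008 [ 0.567 -0.066  0.071] [174. 146. 110.]
wrist 0.076 30 0.01 [ 0.561 -0.065  0.077] [119. 115. 111.]
wrist 0.08 78 0.023 [ 0.561 -0.065  0.081] [129. 126. 123.]
wrist 0.084 611 0.026 [ 0.561 -0.067  0.083] [198. 197. 192.]
wrist 0.088 77 0.015 [ 0.561 -0.066  0.088] [122. 120. 122.]
wrist 0.092 243 0.013 [ 0.561 -0.066  0.092] [148. 145. 146.]
wrist 0.096 14 0.011 [ 0.56  -0.066  0.094] [156. 153. 154.]
wrist 0.108 28 0.007 [ 0.557 -0.064  0.109] [106. 104. 106.]
wrist 0.112 371 0.012 [ 0.559 -0.065  0.113] [138. 136. 137.]
wrist 0.116 86 0.009 [ 0.56  -0.066  0.116] [88. 87. 88.]
wrist 0.12 92 0.007 [ 0.56  -0.066  0.12 ] [59. 58. 60.]
wrist 0.124 123 0.006 [ 0.56  -0.066  0.124] [60. 59. 61.]
wrist 0.128 179 0.009 [ 0.559 -0.066  0.128] [70. 70. 70.]
wrist 0.132 212 0.008 [ 0.559 -0.066  0.132] [68. 68. 68.]
```

View pics/w6.png

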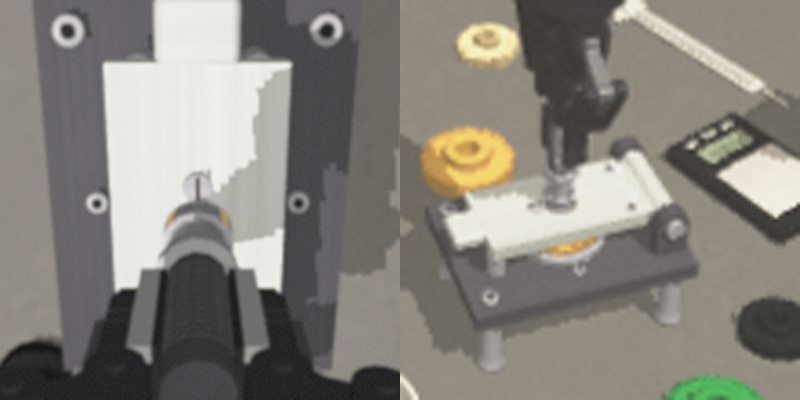

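The collar's underside is at about 0.110 m, so the tip is about 15 mm below the base bushing. The leaf is flat, there is no force on the gauge and it is still gripped. I'll hand it in.

```bash
python3 -c "
from station import ctrl
print(ctrl.finish_job())"
```

```text
the job is handed in; nothing more can be done
None
```

I closed the leaf flat and passed the go gauge freely through both bushings and the gear. I handed the job in at 18.6 s with the gauge still gripped (39 N), its tip about 15 mm below the base bushing and its collar about 16 mm clear of the leaf's bushing; no verdict came back.

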